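Set the iris lever of a microscope lamp base

TASK

Push the blue-knobbed iris lever on the white lamp base round to its closed stop against the red post, then push it back open until its white pointer tip stands at the green tab on the scale, and leave it there. Push the knob gently sideways with the fingers: do not pinch it or force it, and leave everything else on the bench where it stands.

Things in the scene. Friction and masses are not known exactly. Their poses are not given: they have to be found in the camera images.
- lamp_base: White microscope lamp base, 250 (x) x 240 (y) mm, 45 mm high, fixed to the bench. Origin on the bench under its centre; the iris ring turns about the vertical through it. Its x axis points away from the robot (front with black dimmer knob faces -x), z up. On top: a black scale disc, 228 mm across, top at 48 mm, white ticks every 0.2 rad, first at closed.
- iris_lever: Grey iris ring, 92 mm across, top 65 mm above the bench, pale lamp window; its aluminium lever arm, 10 mm wide, top at 61 mm, reaches 78 mm out from the axis, with a white pointer tip to 85 mm. Origin on the bench on the ring's axis; x points outward along the lever and turns with it; z up. Swings 2.4 rad between hard stops, on the robot's side of the base; starts away from both.
- lever_knob (a point): Point on the axis of the blue knob, 90 mm above the bench, 70 mm from the ring's axis. The knob is an upright cylinder on the arm, 14 mm in diameter, top 98 mm above the bench, 37 mm above the arm. About 1.7 N of sideways push on it moves the lever; it has friction only, no spring, and stays where it is left.
- lever_tip (a point): End of the lever's white pointer tip, 85 mm from the ring's axis, 58 mm above the bench.
- closed_mark (a point): Fixed point where the pointer tip stands when the lever is touching its closed stop, the red post (robot's left end of the arc). The lever opens anticlockwise seen from above. Two fixed end posts, 10 mm across, tops at 62 mm, 70 mm from the axis: red, 0.145 rad clockwise of this point, and white, 0.145 rad past fully open.
- tab_mark (a point): Point 85 mm from the ring's axis, 58 mm above the bench, in the direction of the middle of the green tab: the pointer tip stands here when set. The green tab is fixed on the black scale disc, 14 mm wide along the arc, from 88 to 112 mm from the axis, top at 52 mm. It lies 0.6 to 2.2 rad anticlockwise of the closed mark.
- objective: Bystander: silver microscope objective with a yellow band, 28 mm across, 40 mm high, standing beside the lamp base on its right. Origin at the centre of its underside.
- dish: Bystander: shallow glass dish, 90 mm across, 16 mm high, on the left of the lamp base. Origin at the centre of its underside.
- oil_bottle: Bystander: amber bottle with black cap, 34 mm across, 65 mm high, on the right of the lamp base. Origin at the centre of its underside.
- slide_box: Bystander: blue slide box, 100 x 85 x 34 mm, far right on the bench. Origin at the centre of its underside.
- mug: Bystander: white mug, 80 mm across, 90 mm high, far left on the bench. Origin at the centre of its underside.
- lens_brush: Bystander: lens brush with wooden handle, about 150 mm long, lying in front of the robot. Origin at the middle of its underside.

How it is judged:
On the way, in this order (a step that is already met when the one before it is completed fails the run):
1. the lever has been pushed to its closed stop (horizontal distance between lever_tip and closed_mark below 0.009 m), for 0.1 s.
2. the pointer tip stands at the green tab (horizontal distance between lever_tip and tab_mark below 0.007 m), for 0.2 s.
At the end, for the whole second after the job is handed in: The lever was first brought to its closed stop (tip within 9 mm of the closed mark) and now rests with its pointer tip within 7 mm of the middle of the green tab (within the tab's width) (horizontal distance between lever_tip and tab_mark below 0.007 m and angular speed of iris_lever below 0.03 rad/s); the robot touches nothing.
It fails at once if the lever is pinched or forced (more than 35 N from the fingers) (contact force between the fingers and iris_lever above 35 N).
It fails at once if a thing standing on the bench (objective, dish, oil bottle, slide box, mug or lens brush) is pushed, lifted or carried more than 20 mm (distance of any of objective, dish, oil_bottle, slide_box, mug, lens_brush from where it was at the start of the episode above 0.02 m).
It also fails if it takes over 54 s, if anything falls off the work surface, if the arm or the gripper's body presses on something with over 40 N, if the wrist force passes 120 N, or if a joint passes its speed limit or range.

ROBOT

A 6-joint arm with a two-finger parallel gripper is mounted at the origin on the work surface. World frame = base frame: x ahead of the robot, y to its left, z up, the work surface at z = 0. Lengths are in m, angles in rad, forces in N, time in s.
With the tool pointing down it reaches from about 0.4 to 0.825 m from the base axis. Payload 7 kg.
Tool frame: the origin (TCP) lies midway between the tips of the shut fingers; the grasp point (between the pads) lies 19 mm behind it; z points along the fingers, y is the direction in which the jaws open and shut (so a half turn about z gives the same grasp; the last joint's range is limited). The gripper opens to 85 mm and grips with 20 to 120 N. Pads are 22 mm wide; open, the fingers measure 114 mm over their backs; the gripper's body (76 mm by 85 mm) begins 54 mm behind the grasp point. The pads swing forward as they close: fully open they stand 13 mm farther back than shut.
Start: joints at [1.551, 0.359, 0.012, 0, -1.224, -0.288], TCP at [0.205, 0.643, 0.231] pointing down, gripper open.
Joint ranges: [-3.07, 3.07], [-1.43, 2.12], [-1.02, 1.25], [-3.03, 1.67], [-3.05, -0], [-3.03, 3.03]. Speed limits (rad/s): [2.39, 2.39, 3.01, 3.14, 3.14, 3.14].

INTERFACE

Orientations are given as a 3x3 rotation matrix whose columns are the frame's x, y, z axes.
In Python, from bench import manip gives the robot as it stands.
- The arm moves only by the tool step_arm, never from a script. Its arguments are lists of equal length, an entry for each row: "travel": the shift along the tool's x, y, z in mm, a list of three; "turn": the turn about the tool's z in rad; "claw": the gripper command: -1 is shut, 1 is fully open, values between are in proportion. In form: {"travel": [[x, y, z], ...], "turn": [turn, ...], "claw": [claw, ...]}. A call has 1 to 10 rows; each row shifts and turns the commanded pose from where the row before left it, along the tool's axes as they then stand; what a row does not reach is not made up. A row lasts 1/8 s, in which the tool goes at most 62.5 mm and 10.7 degrees, less where a joint would pass 70% of its speed; a pose out of reach is approached as far as the arm can. A call is refused whole if a number of a shift passes 62.5 or a number of a turn 0.188, either way. A call with a gripper value outside its range is refused whole. The fingers move at their own pace and stop on an object; "newtons" is the grip in N (left out, the last holds). Time passes only in rows, so rows that do not move let the fingers close. It gives the time, the measured TCP pose, the force and the opening at its end, in the units of the state.
- manip.get_state(): the state, without advancing time (a new reading comes with each control period).
- manip.camera(name): name is "side" or "top" or "wrist"; returns the picture (384x512x3 uint8, blue, green, red); there is no depth.
- manip.camera_model(name): a dict with "fx", "fy", "cx", "cy" (pixels), "R" (3x3) and "t" (3): a world point X has camera coordinates R X + t. Camera axes: x right, y down, z forward; pixel columns grow to the right and rows downward; lengths in m; the calibration is good to about 2 mm. A picture is of the moment at which its call begins: read the wrist's pose just before it. camera_model takes no time and is no camera call; for the wrist camera it gives the pose at the moment of the call.
- manip.sign_off(): hands the job in, once; it reports no verdict.
The state is a dict: "clock": time; "joint_positions": joint angles; "qd": joint speeds; "tau": joint torques, N m; "position": TCP position; "tcp_rot": TCP orientation; "contact_force": force on the tool from outside, world axes, zero at the start; "ft_torque": the same for the moment, N m; "width": opening from 0.0 (shut) to 1.0 (fully open).
Only numpy, scipy, OpenCV 4.12 (cv2) and the standard library are available. Lean on these libraries where they do the work, as an engineer would, in place of code of your own. Each camera call takes 0.05 s, during which the arm holds its last target. There are 200 camera calls.

## Working session

There is one attempt and no reset: what is moved stays moved. The work goes in short steps, Python scripts to look and compute and a tool call to move; the robot and the scene stay as the last step left them, time stands still between calls to the robot, and variables do not carry over. Pictures are saved under pics/ and viewed, about 8 in all and at most 12, crops included, and the job is handed in when it is done.

Besides the shell and the picture viewer there is one more tool, called after "Emit:" as name(argument=value, ...), one argument or row to a line, values as JSON. step_arm: Moves the arm, as the interface text tells. Its arguments: {"type":"object","properties":{"travel":{"type":"array","items":{"type":"array","items":{"type":"number"}}},"turn":{"type":"array","items":{"type":"number"}},"claw":{"type":"array","items":{"type":"number"}},"newtons":{"type":"number"}},"required":["travel","turn","claw"]}

```bash
mkdir -p pics
python3 - <<'E'
from bench import manip
import cv2,numpy as np
np.set_printoptions(precision=4,suppress=True)
s=manip.get_state();print(s['clock'],s['position'],s['tcp_rot'],s['width'])
for n in("top","side"):
    cv2.imwrite(f"pics/{n}0.png",cv2.resize(manip.camera(n),(800,600),interpolation=cv2.INTER_CUBIC))
    print(n,manip.camera_model(n))
E
```

```text
0.0 [0.2044 0.6428 0.2303] [[ 0.953  -0.3031 -0.0004]
 [-0.3031 -0.953  -0.0017]
 [ 0.0002  0.0017 -1.    ]] 0.9970513998443349
top {'fx': 366.7165909114377, 'fy': 366.7165909114377, 'cx': 253.8150106001957, 'cy': 194.0522177242278, 'R': array([[ 0.0066, -0.9999, -0.0153],
       [-0.9951, -0.005 , -0.0989],
       [ 0.0988,  0.0158, -0.995 ]]), 't': array([0.0294, 0.5618, 1.156 ])}
side {'fx': 429.0740341694614, 'fy': 429.0740341694614, 'cx': 256.1505372107467, 'cy': 189.38230314740133, 'R': array([[ 0.9172, -0.3983,  0.0049],
       [-0.1889, -0.4456, -0.8751],
       [ 0.3508,  0.8017, -0.4839]]), 't': array([-0.5014,  0.1778,  1.0672])}
```

View pics/top0.png

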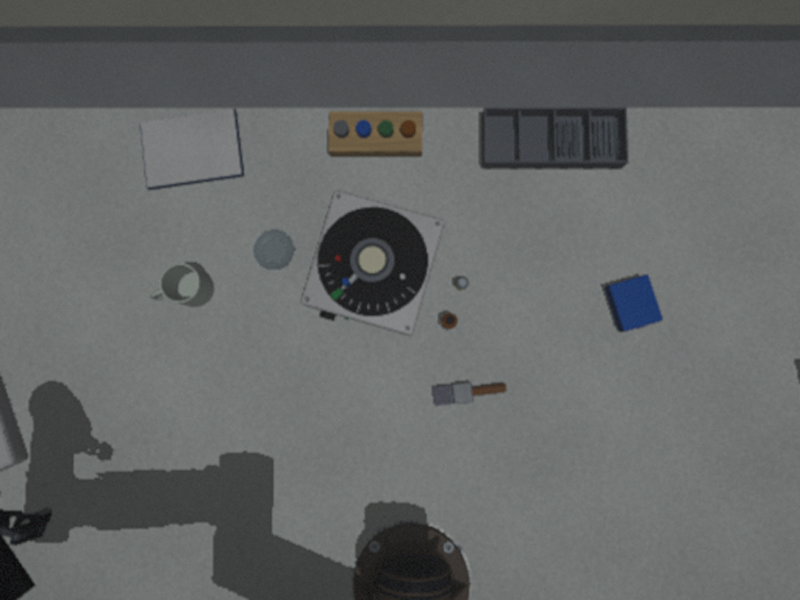

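View pics/side0.png

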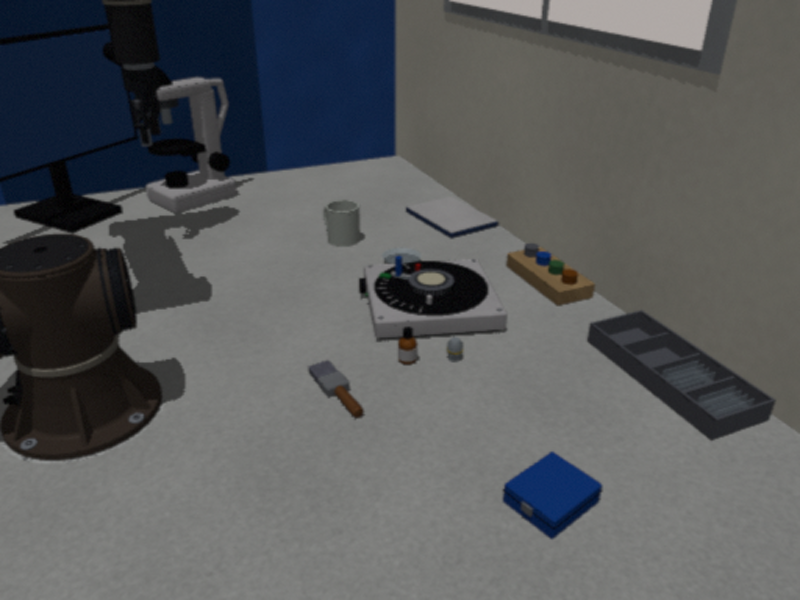

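The top view shows the ring centre at about (372,260), knob (346,282), green tab (337,295), red post (338,258) and white post (403,276), so the lever now points close to the tab. The side view agrees. Next I enlarge the base and take the geometry from it.

```bash
cat > h.py <<'E'
from bench import manip
import cv2,numpy as np
np.set_printoptions(precision=4,suppress=True)
def ray(m,u,v,z):
    R=np.array(m['R']);t=np.array(m['t']);c=-R.T@t
    d=R.T@np.array([(u-m['cx'])/m['fx'],(v-m['cy'])/m['fy'],1])
    return c+d*(z-c[2])/d[2]
def px(m,X):
    p=np.array(m['R'])@X+np.array(m['t']);return np.array([m['fx']*p[0]/p[2]+m['cx'],m['fy']*p[1]/p[2]+m['cy']])
def cen(mask):
    n,l,s,c=cv2.connectedComponentsWithStats(mask.astype(np.uint8));i=1+np.argmax(s[1:,4]);return c[i],s[i,4]
E
python3 - <<'E'
from h import *
m=manip.camera_model("top");im=manip.camera("top")
x0,y0=190,118
c=im[y0:y0+102,x0:x0+100]
cv2.imwrite("pics/c1.png",cv2.resize(c,None,fx=5.8,fy=5.8,interpolation=cv2.INTER_CUBIC))
b,g,r=[c[...,i].astype(int) for i in range(3)]
yy,xx=np.mgrid[:102,:100]
for n,mk,z in(("red",(r>g+35)&(r>b+35)&(xx<60)&(yy<60),.062),("green",(g>r+25)&(g>b+12),.052),("blue",(b>r+35)&(b>g+25),.09),("window",(b>120)&(r>b+12)&(abs(xx-48)<12)&(abs(yy-48)<12),.065)):
    try:
        p,a=cen(mk);print(n,p+[x0,y0],a,ray(m,*(p+[x0,y0]),z))
    except Exception as e:print(n,e)
E
```

```text
red [215.9091 164.6364] 11 [0.6512 0.1527 0.062 ]
green [215.0938 187.625 ] 32 [0.5791 0.1553 0.052 ]
blue [220.6111 179.7778] 18 [0.599 0.134 0.09 ]
window [238.5  171.75] 4 [0.6282 0.0807 0.065 ]
```

View pics/c1.png

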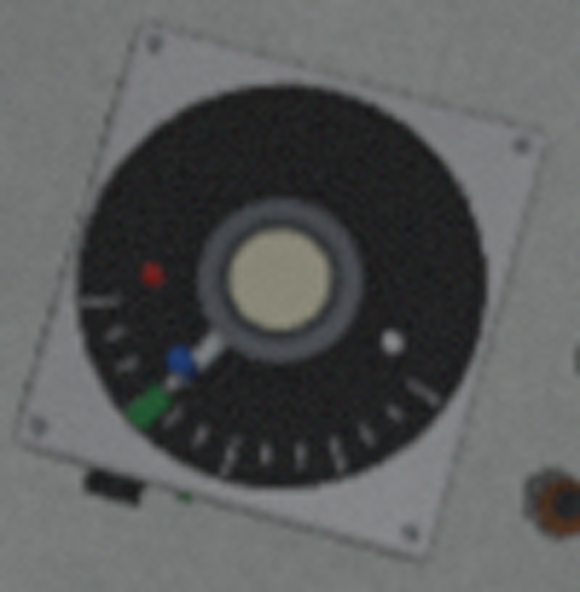

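Run:
```python
from h import *
m=manip.camera_model("top")
f=lambda u,v,z:ray(m,190+(u+.5)/5.8-.5,118+(v+.5)/5.8-.5,z)
c1=f(279,279,.065);c2=f(283,286,.048);C=(c1+c2)[:2]/2
print("centre",c1,c2,C)
for n,u,v,z in(("red",152,274,.062),("white",393,342,.062),("knob",180,359,.095),("tab",149,408,.052),("tick0",97,302,.048)):
    p=f(u,v,z)[:2]-C;print(n,p+C,np.hypot(*p),np.arctan2(p[1],p[0])%(2*np.pi))
```

```text
centre [0.6475 0.0835 0.065 ] [0.6467 0.0823 0.048 ] [0.6471 0.0829]
red [0.6506 0.1531] 0.07028649290770903 1.5214031832990833
white [0.6137 0.0213] 0.07005647806594843 4.214742252872868
knob [0.5992 0.1335] 0.06966123167961406 2.3282750693744028
tab [0.5781 0.1547] 0.09959189972954438 2.336264927046679
tick0 [0.6373 0.1849] 0.10252273047802209 1.6663522932306762
```

Centre ≈ (0.647, 0.083). The posts are 2.693 rad apart, against 2.69 from the spec. Closed is at 1.667 rad, the tab at ~2.336 and the knob at ~2.328. I'll straddle the knob with the fingers half open and the jaw axis along the chord. First I turn and approach high.

Emit:
step_arm(
  travel=[
    [0,0,0],
    [0,0,0],
    [0,0,0],
    [0,0,0],
    [0,0,0],
  ],
  turn=[0.167,0.167,0.167,0.167,0.167],
  claw=[0,0,0,0,0],
  newtons=20,
)

```text
clock: 0.78
position: [0.2045, 0.643, 0.2309]
tcp_rot: [[0.41, -0.912, -0.0], [-0.912, -0.41, -0.001], [0.001, 0.0, -1.0]]
contact_force: [-0.4, 0.6, -0.3]
width: 0.499
```

Emit:
step_arm(
  travel=[
    [40,-9,0],
    [55,-13,0],
    [55,-13,0],
    [55,-13,0],
    [55,-13,0],
    [55,-13,0],
    [55,-13,0],
    [55,-13,0],
    [55,-13,0],
    [55,-13,0],
  ],
  turn=[0,0,0,0,0,0,0,0,0,0],
  claw=[0,0,0,0,0,0,0,0,0,0],
)

```text
clock: 2.02
position: [0.542, 0.2072, 0.2313]
tcp_rot: [[0.415, -0.91, 0.0], [-0.91, -0.415, 0.0], [-0.0, -0.0, -1.0]]
contact_force: [1.4, 0.6, -0.7]
width: 0.498
```

Emit:
step_arm(
  travel=[
    [46,-11,20],
    [45,-11,20],
    [0,0,0],
  ],
  turn=[0,0,0],
  claw=[0,0,0],
)

```text
clock: 2.4
position: [0.5991, 0.1322, 0.1887]
tcp_rot: [[0.412, -0.911, -0.004], [-0.911, -0.412, -0.002], [0.0, 0.004, -1.0]]
contact_force: [-0.3, 0.2, -0.9]
width: 0.499
```

Run:
```python
from h import *
s=manip.get_state();m=manip.camera_model("wrist");im=manip.camera("wrist")
print(s['clock'],s['position'],m)
cv2.imwrite("pics/w1.png",cv2.resize(im,(800,600),interpolation=cv2.INTER_CUBIC))
C=np.array([.6471,.0829])
for a,r,z in((2.336,.1,.052),(1.5214,.07,.062),(2.328,.07,.098)):
    print(a,px(m,np.array([*(C+r*np.array([np.cos(a),np.sin(a)])),z]))*1.5625)
```

```text
2.4 [0.5991 0.1322 0.1887] {'fx': 327.3933287945365, 'fy': 327.3933287945365, 'cx': 255.04751497827922, 'cy': 189.48485940170798, 'R': array([[-0.9115, -0.4113,  0.0045],
       [-0.392 ,  0.8719,  0.2935],
       [-0.1247,  0.2658, -0.9559]]), 't': array([0.5996, 0.0939, 0.377 ])}
2.336 [414.6965 326.8273]
1.5214 [295.2747 278.2173]
2.328 [396.4532 305.4845]
```

View pics/w1.png

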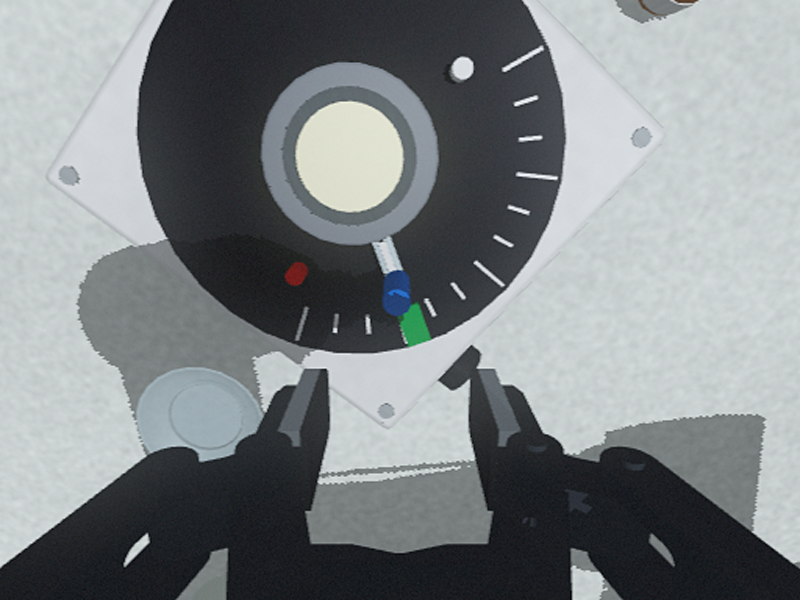

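The wrist view puts the green tab at (416,326), the red post top at (296,276) and the knob top at about (397,304). All are within ~3 px of the prediction, so the model is good. I descend astride the knob.

Emit:
step_arm(
  travel=[
    [0,0,40],
    [0,0,40],
    [0,0,25],
    [0,0,10],
    [0,0,0],
  ],
  turn=[0,0,0,0,0],
  claw=[0,0,0,0,0],
)

```text
clock: 3.08
position: [0.5989, 0.1358, 0.0766]
tcp_rot: [[0.416, -0.909, 0.0], [-0.909, -0.416, -0.0], [0.0, 0.0, -1.0]]
contact_force: [-0.5, 0.9, -0.0]
width: 0.502
```

Emit:
step_arm(
  travel=[
    [0,-6,0],
    [0,-6,0],
    [0,-6,0],
    [0,-6,0],
    [0,-6,0],
    [0,-6,0],
    [0,-6,0],
    [0,-5,0],
    [0,-3,0],
    [0,0,0],
  ],
  turn=[0,0,0,0,0,0,0,0,0,0],
  claw=[0,0,0,0,0,0,0,0,0,0],
)

```text
clock: 4.32
position: [0.645, 0.1559, 0.0763]
tcp_rot: [[0.415, -0.91, 0.001], [-0.91, -0.415, 0.0], [0.0, -0.001, -1.0]]
contact_force: [-0.4, -1.0, 0.0]
width: 0.503
```

Run:
```python
from h import *
s=manip.get_state();m=manip.camera_model("wrist");im=manip.camera("wrist")
print(s['clock'],s['position'])
cv2.imwrite("pics/w2.png",cv2.resize(im,(800,600),interpolation=cv2.INTER_CUBIC))
C=np.array([.6471,.0829])
for a,r,z in((2.336,.1,.052),(1.5214,.07,.062),(1.667,.085,.058),(1.667,.07,.098),(2.336,.085,.058)):
    print(a,px(m,np.array([*(C+r*np.array([np.cos(a),np.sin(a)])),z]))*1.5625)
```

```text
4.325 [0.645  0.1559 0.0763]
2.336 [565.6804 427.553 ]
1.5214 [387.2726 358.138 ]
1.667 [400.6812 401.4297]
1.667 [419.6375 427.425 ]
2.336 [560.7047 401.0861]
```

View pics/w2.png

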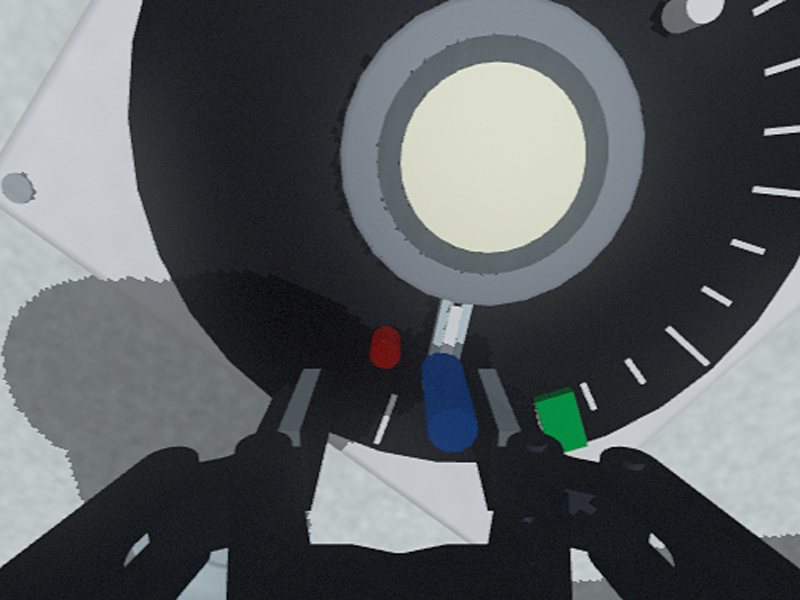

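The knob top is at (451,430) and should be at ~(420,427) when closed, so there are about 10 mm to go. I continue gently.

Emit:
step_arm(
  travel=[
    [0,-3,0],
    [0,-3,0],
    [0,-2,0],
    [0,-1,0],
    [0,0,0],
  ],
  turn=[0,0,0,0,0],
  claw=[0,0,0,0,0],
)

```text
clock: 5.0
position: [0.6527, 0.1597, 0.0763]
tcp_rot: [[0.415, -0.91, 0.0], [-0.91, -0.415, 0.0], [-0.0, -0.0, -1.0]]
contact_force: [-1.0, -1.6, -1.6]
width: 0.501
```

```bash
cat > meas.py <<'E'
from h import *
import sys
s=manip.get_state();m=manip.camera_model("wrist");im=manip.camera("wrist")
print(s['clock'],s['position'],s['contact_force'])
C=np.array([.6471,.0829])
if len(sys.argv)>1: cv2.imwrite(sys.argv[1],cv2.resize(im,(800,600),interpolation=cv2.INTER_CUBIC))
b,g,r=[im[...,i].astype(int) for i in range(3)]
mk=((b>r+40)&(b>g+30)).astype(np.uint8)
ys,xs=np.nonzero(mk);print("blue n",len(ys),"cols/rows",xs.min(),xs.max(),ys.min(),ys.max())
# fit knob angle by comparing rendered cylinder silhouette with the blue mask
best=[]
for a in np.arange(1.55,3.0,.01):
    e=np.array([np.cos(a),np.sin(a)]);p=[]
    for z in(.061,.098):
        for t in np.linspace(0,2*np.pi,24):
            p.append(px(m,np.array([*(C+.07*e+.007*np.array([np.cos(t),np.sin(t)])),z])))
    h=cv2.convexHull(np.float32(p));M=np.zeros_like(mk);cv2.fillConvexPoly(M,np.int32(np.round(h)),1)
    best.append(((M&mk).sum()/(M|mk).sum(),a))
print("knob angle (iou,a)",sorted(best)[-4:])
gm=((g>r+35)&(g>b+25));p,n=cen(gm)
q=ray(m,*p,.051)[:2]-C;print("tab",n,np.hypot(*q),np.arctan2(q[1],q[0]))
rm=((r>g+40)&(r>b+40));p,n=cen(rm)
q=ray(m,*p,.056)[:2]-C;print("red",n,np.hypot(*q),np.arctan2(q[1],q[0]))
E
python3 meas.py
```

```text
5.0 [0.6527 0.1597 0.0763] [-0.9773 -1.6499 -1.5996]
blue n 1733 cols/rows 270 306 221 284
knob angle (iou,a) [(np.float64(0.7892398815399803), np.float64(1.6900000000000002)), (np.float64(0.8279678068410463), np.float64(1.6600000000000001)), (np.float64(0.8461931527848748), np.float64(1.6800000000000002)), (np.float64(0.8690292758089369), np.float64(1.6700000000000002))]
tab 1013 0.0972345264594065 2.3248635702381226
red 433 0.06928485110287827 1.497490154115857
```

The knob angle is 1.67, against 1.667 for closed. I nudge on in millimetres until the stop is felt.

Emit:
step_arm(
  travel=[
    [0,-1,0],
    [0,0,0],
  ],
  turn=[0,0],
  claw=[0,0],
)

```text
clock: 5.3
position: [0.6536, 0.16, 0.0763]
tcp_rot: [[0.415, -0.91, -0.0], [-0.91, -0.415, -0.0], [0.0, 0.0, -1.0]]
contact_force: [-1.5, -3.3, 0.4]
width: 0.5
```

Emit:
step_arm(
  travel=[
    [0,-1,0],
    [0,0,0],
  ],
  turn=[0,0],
  claw=[0,0],
)

```text
clock: 5.55
position: [0.6541, 0.1602, 0.0762]
tcp_rot: [[0.415, -0.91, -0.001], [-0.91, -0.415, -0.0], [0.0, 0.001, -1.0]]
contact_force: [-3.3, -4.6, 0.6]
width: 0.5
```

```bash
python3 meas.py pics/w3.png
```

```text
5.55 [0.6541 0.1602 0.0762] [-3.2702 -4.6414  0.553 ]
blue n 1725 cols/rows 270 306 221 283
knob angle (iou,a) [(np.float64(0.7849728126544736), np.float64(1.6700000000000002)), (np.float64(0.8379746835443038), np.float64(1.6400000000000001)), (np.float64(0.8516624040920716), np.float64(1.6600000000000001)), (np.float64(0.8841558441558441), np.float64(1.6500000000000001))]
tab 1013 0.09726097408194415 2.3250784084712754
red 412 0.06912274640796438 1.492893117465312
```

View pics/w3.png

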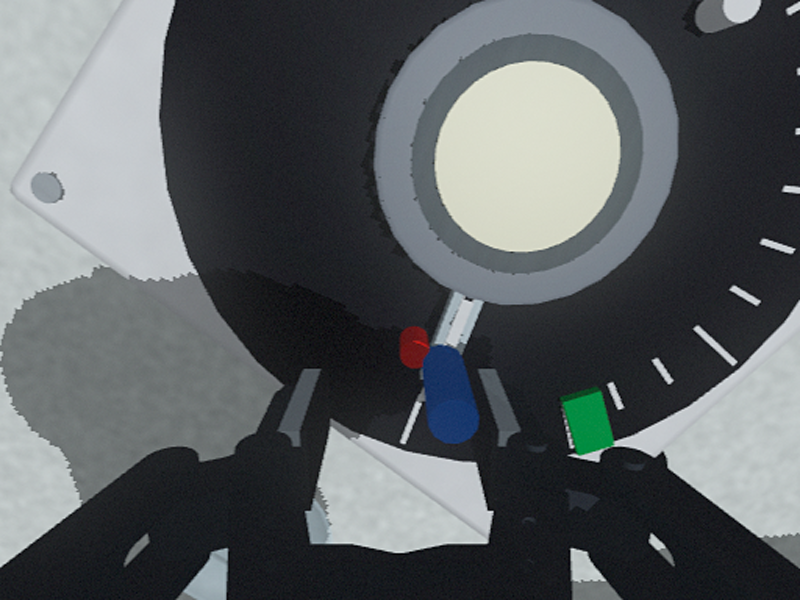

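The lever arm now touches the red post (contact at about (428,348)) at 5.6 N, so it is closed. The knob top is at (453,422) and the tab at (588,422). Now I push back: ~28 mm of free play plus ~46 mm of chord. I stop short and measure.

Emit:
step_arm(
  travel=[
    [0,8,0],
    [0,8,0],
    [0,8,0],
    [0,6,0],
    [0,6,0],
    [0,6,0],
    [0,6,0],
    [0,6,0],
    [0,6,0],
    [0,0,0],
  ],
  turn=[0,0,0,0,0,0,0,0,0,0],
  claw=[0,0,0,0,0,0,0,0,0,0],
)

```text
clock: 6.85
position: [0.5989, 0.1348, 0.0762]
tcp_rot: [[0.415, -0.91, -0.001], [-0.91, -0.415, -0.001], [0.0, 0.002, -1.0]]
contact_force: [-0.5, 0.4, 0.2]
width: 0.503
```

```bash
python3 meas.py
```

```text
6.85 [0.5989 0.1348 0.0762] [-0.4539  0.431   0.2282]
blue n 1763 cols/rows 206 241 227 290
knob angle (iou,a) [(np.float64(0.7611510791366907), np.float64(2.130000000000001)), (np.float64(0.7983357807146353), np.float64(2.1000000000000005)), (np.float64(0.8162055335968379), np.float64(2.1200000000000006)), (np.float64(0.8500251635631605), np.float64(2.1100000000000003))]
tab 987 0.09748920316961748 2.3291022302228184
red 500 0.06896380093451154 1.5048036846291521
```

Emit:
step_arm(
  travel=[
    [0,4,0],
    [0,4,0],
    [0,3,0],
    [0,2,0],
    [0,0,0],
  ],
  turn=[0,0,0,0,0],
  claw=[0,0,0,0,0],
)

```text
clock: 7.52
position: [0.5879, 0.1301, 0.0764]
tcp_rot: [[0.415, -0.91, -0.0], [-0.91, -0.415, -0.0], [-0.0, 0.0, -1.0]]
contact_force: [2.2, -0.0, 0.2]
width: 0.501
```

```bash
python3 meas.py pics/w4.png
```

```text
7.525 [0.5879 0.1301 0.0764] [ 2.1722 -0.0428  0.2228]
blue n 1744 cols/rows 205 241 222 284
knob angle (iou,a) [(np.float64(0.771539206195547), np.float64(2.2700000000000005)), (np.float64(0.7861356932153393), np.float64(2.3000000000000007)), (np.float64(0.8219658976930793), np.float64(2.290000000000001)), (np.float64(0.8329969727547931), np.float64(2.2800000000000007))]
tab 892 0.09846562508414329 2.3354623628427547
red 518 0.06893184598100545 1.5055781499070104
```

View pics/w4.png

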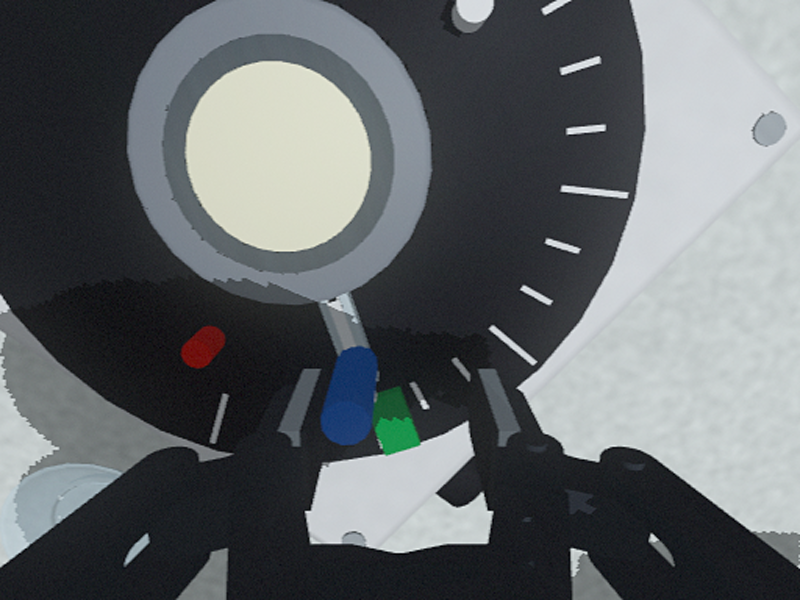

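The knob (top at (347,422)) is at ~2.283, and the tab at (398,420) is at 2.335. I push 3.5 mm more, then back off to mid-gap and rise to check.

Emit:
step_arm(
  travel=[
    [0,2,0],
    [0,1.5,0],
    [0,0,0],
    [0,0,0],
    [0,-7,0],
    [0,-7,0],
    [0,0,-20],
    [0,0,-50],
    [0,0,-50],
    [0,0,0],
  ],
  turn=[0,0,0,0,0,0,0,0,0,0],
  claw=[0,0,0,0,0,0,0,0,0,0],
)

```text
clock: 8.82
position: [0.6001, 0.1356, 0.201]
tcp_rot: [[0.416, -0.91, 0.007], [-0.91, -0.416, 0.003], [0.0, -0.008, -1.0]]
contact_force: [0.0, -0.3, 0.5]
width: 0.501
```

```bash
python3 meas.py pics/w5.png; python3 -c "
import cv2;i=cv2.imread('pics/w5.png');cv2.imwrite('pics/w5c.png',cv2.resize(i[150:400,250:550],None,fx=2.4,fy=2.4))"
```

```text
8.825 [0.6001 0.1356 0.201 ] [ 0.0061 -0.2726  0.5493]
blue n 394 cols/rows 250 268 166 192
knob angle (iou,a) [(np.float64(0.7392197125256673), np.float64(2.3600000000000008)), (np.float64(0.7621052631578947), np.float64(2.330000000000001)), (np.float64(0.8029661016949152), np.float64(2.3500000000000005)), (np.float64(0.8072033898305084), np.float64(2.3400000000000007))]
tab 344 0.09913913489786873 2.3312134667592606
red 145 0.06914714898070906 1.5040172534808214
```

View pics/w5c.png

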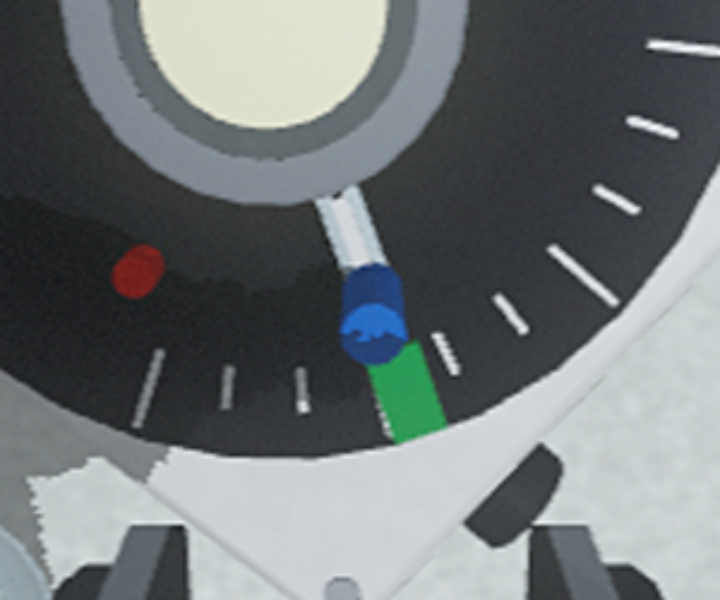

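The picture shows the arm edges running from (335,195) to (362,262) and extending through the tab's middle at about (407,390). The measured knob angle is 2.34–2.345, the tab's is 2.331, so the error is about 1 mm at the tip. The gripper is clear, so I hand in.

```bash
python3 -c "
from bench import manip
print(manip.sign_off())"
```

```text
the job is handed in; nothing more can be done
None
```

I pushed the lever to its closed stop, then back open to the green tab, and handed the job in. No verdict was reported.

- **Method:** I set the half-open fingers astride the knob without pinching it. One finger pushed it closed and the other pushed it back open. I then backed off and raised the arm clear before handing in, about 9 s into the 54 s allowed.
- **Closed stop:** The picture showed the lever arm touching the red post. The measured angle was 1.65–1.67 rad against 1.667 expected. The contact force reached about 5.6 N, the highest reading I saw, against the 35 N limit.
- **Final position:** The lever measured about 2.34–2.345 rad and the tab 2.33–2.336 rad. That is about 1 mm at the pointer tip, with 7 mm allowed, and the arm's line runs through the middle of the tab. The measured contact force was near zero.
- **Disagreements:** The red post's angle read 1.49–1.505 rad from the wrist camera and 1.52 rad from the top camera. That is about 1–2 mm at the post and did not change the result. I took no final picture of the other items on the bench, but the arm passed above them and showed no unexpected force.

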